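# Descaling: tip the fittings into the soak tub and open the descaler jar

## Task

Get the limescaled brass fittings ready to soak: tip the draining tray with the red handle bar so that all four slide into the white tub, and bring the tray back down level. Then unscrew the tight blue cap of the descaler jar counter-clockwise, keeping the jar seated in its cradle, and as soon as the thread lets go lift it straight off. Finish still holding the cap in the gripper, upright, clear of the jar and a finger's breadth or two above its mouth; leave the other things where they stand.

Things in the scene. Friction and masses are not known exactly. Their poses are not given: they have to be found in the camera images.
- tray_bar (a point): Middle of the red handle bar (10 mm round, level, along the rack's y, 100 mm clear between its end posts) above the tray's rear edge. Pinch it from above, fingers closing along the rack's x; it turns between the fingers as the tray tips. At rest its centre is 130 mm above the counter, 145 mm to -x of the hinge and 45 mm above it.
- tray_hinge (a point): Middle of the tray's hinge line, which runs along the rack's y axis, 85 mm above the counter. The bar's centre swings about this line at 152 mm radius, up and over towards the tub (rack's +x).
- tray (a joint): Tilt of the steel tray: 0 level (start), up to 1.25 rad with the bar end lifted. 0.25 kg, nearly free hinge; falls back level if let go. Tray 170 x 120 mm, side and rear walls 20 mm high, open on the tub side, where its lip reaches 20 mm past the hinge over the tub. The fittings begin to slide at 0.5 to 0.7 rad.
- stand: Dark steel rack, fixed to the counter. Origin on the counter straight under the hinge line; +x points from the tray's handle towards the tub, z up. The tray side reaches 158 mm to -x, the tub 175 mm to +x, width 160 mm.
- tub: White open soaking tub fixed to the rack on the tub side of the hinge: 170 (x) x 160 (y) x 55 mm tall, walls and floor 4 mm. Origin at the centre of its underside, on the counter, 90 mm to +x of the rack's origin; axes as the rack's.
- cradle: Blue square cradle fixed to the counter that braces the jar against turning: base plate 100 x 100 x 6 mm, a 67 mm square pocket with walls up to 36 mm above the counter. Origin at the centre of its underside.
- jar: White square jar (about 0.55 kg), orange patches, body 64 x 64 x 80 mm, loose in the cradle's pocket with 1.5 mm of play each side. Origin: centre of its underside (6 mm above the counter), z up. The cradle keeps it from turning; only its weight keeps it down, so pulling on the cap before it is free lifts the jar.
- jar_mouth (a point): Centre of the jar's mouth, the top of its 30 mm wide neck, 100 mm above the jar's underside (106 mm above the counter).
- cap: Round blue ribbed cap, 60 mm wide, 30 mm tall, 40 g. Origin: centre of its lower edge, z up. Starts screwed tight, lower edge 18 mm below the mouth and 88 mm above the counter. Opens counter-clockwise from above against a drag of 0.45 N m: grip firmly (30 N or more). It does not rise as it turns; the thread lets go at about 1.0 rad, a stop is at 1.25 rad; then it lifts straight off.
- collar (a joint): Angle by which the cap's thread has been unscrewed, counter-clockwise seen from above: 0 tight (start), free from about 1.0 rad, stop at 1.25 rad. Follows the cap with up to 0.1 rad of lag; stays where it is after the cap is lifted off.
- fit0: Loose brass pipe fitting, a hexagon 28 mm across corners and 10 mm tall with a 19 mm wide round spigot on it, 18 mm tall in all, about 50 g, lying on the tray at the start. Origin at the centre of its hexagon's underside, on its axis.
- fit1: Loose brass pipe fitting, a hexagon 28 mm across corners and 10 mm tall with a 19 mm wide round spigot on it, 18 mm tall in all, about 50 g, lying on the tray at the start. Origin at the centre of its hexagon's underside, on its axis.
- fit2: Loose brass pipe fitting, a hexagon 28 mm across corners and 10 mm tall with a 19 mm wide round spigot on it, 18 mm tall in all, about 50 g, lying on the tray at the start. Origin at the centre of its hexagon's underside, on its axis.
- fit3: Loose brass pipe fitting, a hexagon 28 mm across corners and 10 mm tall with a 19 mm wide round spigot on it, 18 mm tall in all, about 50 g, lying on the tray at the start. Origin at the centre of its hexagon's underside, on its axis.
- spray: Bystander: red and orange spray can, 54 mm wide, 190 mm tall. Origin at the centre of its underside.
- soap: Bystander: bottle with green label, 64 mm wide, 160 mm tall. Origin at the centre of its underside.
- mug: Bystander: blue cup, 76 mm wide, 90 mm tall. Origin at the centre of its underside.
- roll: Bystander: white paper roll standing on end, 100 mm wide, 95 mm tall. Origin at the centre of its underside.
- wrench: Bystander: wrench lying flat, 180 mm long. Origin at the centre of its underside.
- bar: Bystander: green bar of soap, 75 x 45 x 24 mm. Origin at the centre of its underside.
Things that resemble listed ones, but are neither listed nor needed, are in the scene too. There is more than one size of the cap; the job needs the largest. There is more than one size of the jar; the one meant has the size given above.

How it is judged:
By the outcome, as a careful person would: the job done as asked, in the order asked, and still so for the second after the job is handed in, while the arm keeps its last pose, push and grip.
It also fails if it takes over 58 s, if anything falls off the work surface, if the arm or the gripper's body presses on something with over 40 N, if the wrist force passes 120 N, or if a joint passes its speed limit or range.

## Robot

A 7-joint arm with a two-finger parallel gripper is mounted at the origin on the work surface. World frame = base frame: x ahead of the robot, y to its left, z up, the work surface at z = 0. Lengths are in mm, angles in rad, forces in N, time in s.
With the tool pointing down it reaches from about 350 to 900 mm from the base axis. Payload 7.2 kg.
Tool frame: the origin (TCP) lies at the very end of the fingers, on their centre line; the grasp point (between the pads) lies 19 mm behind it (arm.pinch_z is the distance from the TCP to the grasp point, in mm); z points along the fingers, y is the line along which they close (so a half turn about z gives the same grasp; the last joint's range is limited). The gripper opens to 88 mm and grips with 3 to 60 N. Pads are 20 mm wide; open, the fingers measure 115 mm over their backs; the gripper's body (75 mm by 178 mm) begins 61 mm behind the grasp point.
Start: joints at [1.106, 0.411, -0.013, 1.596, 0.006, 1.134, -0.082], TCP at [241.532, -576.447, 222.653] pointing down, gripper open.
Joint ranges: [-2.95, 2.95], [-0.29, 1.99], [-1.47, 1.44], [0.14, 2.54], [-1.03, 4.17], [0.13, 1.85], [-2.86, 2.86]. Speed limits (rad/s): [2.39, 2.39, 3.01, 3.01, 3.14, 3.14, 3.14].

## Interface

Orientations are given as a unit quaternion [w, x, y, z].
In Python, from workcell import sensors, viewer, arm gives the robot as it stands.
- The arm moves only by the shell command python3 -m crank 'ROWS'. ROWS is JSON, a list of rows, each a list of 3 entries, a list of its own where there are three numbers: the shift along the world's x, y, z in cm, then the turn about the world's z in rad, then the opening, from -1 (shut) to 1 (fully open), so that 0 is half open. In form: [[[x, y, z], spin, fingers], ...]. A call has 1 to 20 rows; each row shifts and turns the commanded pose from where the row before left it; what a row does not reach is not made up. A row lasts 1/8 s, in which the tool goes at most 62.5 mm and 10.7 degrees, less where a joint would pass 70% of its speed; a pose out of reach is approached as far as the arm can. A call with a gripper value outside its range is refused whole. The fingers move at their own pace and stop on an object; the grip force is fixed at half the most. Time passes only in rows, so rows that do not move let the fingers close. It gives the time, the measured TCP pose, the force, the opening and the grip force at its end, in the units of the state.
- sensors.state(): the state, without advancing time (a new reading comes with each control period).
- viewer.capture(name): name is "scene" or "top" or "wrist"; returns a dict with "pixels" (400x640x3 uint8, blue, green, red), "mtx" (3x3 intrinsics, pixels), "rvec" (rotation vector, rad) and "tvec" (3), from world to camera coordinates, as OpenCV has them; the wrist camera has in their place "tool_from_camera" (4x4, takes a point from camera to tool coordinates, whose origin is the TCP and whose axes are the flange's). Camera axes: x right, y down, z forward; pixel columns grow to the right and rows downward; lengths in mm; the calibration is good to about 2 mm. The wrist camera is an equidistant fisheye: a pixel r from the principal point sees the ray r / f radians off the axis. A picture is of the moment at which its call begins: read the wrist's pose just before it. There is no depth.
- arm.hand_in(): hands the job in; it is judged then, once.
Trained networks look in the newest picture that a camera, given by its name, has taken for a name from the list of things; names that differ only in an ending like _2 or _b are one class to them, and where a whole thing is asked for, a point or a joint stands for the part that bears it (a point fixed in the world has none). Each returns a list of dicts, best first, with "confidence" (0 to 1); they miss things now and then, are a little off and sometimes report something else, mostly with a low value. They report only what shows in the picture. A call takes as long as a camera call. They do not tell look-alikes from the thing itself.
- viewer.recognise(name, camera): "position" ([x, y, z] in mm, in the coordinates of the camera as it stood for that picture, good to about 4 mm: the middle of the surface that is visible of it).
- viewer.cut_out(name, camera): "pixels" (400x640 bool, what is visible of it).
The state is a dict: "time": time; "q": joint angles; "qvel": joint speeds; "tau": joint torques, N m; "tcp_pos": TCP position; "tool_rot": TCP orientation; "wrist_force": force on the tool from outside, world axes, zero at the start; "torque": the same for the moment, N m; "gripper_width": opening from 0.0 (shut) to 1.0 (fully open); "grip_force": force on a finger pad.
Only numpy, scipy, OpenCV 4.12 (cv2) and the standard library are available. Lean on these libraries where they do the work, as an engineer would, in place of code of your own. Each camera call takes 0.05 s, during which the arm holds its last target. There are 200 camera calls.

## Working session

There is one attempt and no reset: what is moved stays moved. The work goes in short steps, Python scripts to look and compute and a shell command to move; the robot and the scene stay as the last step left them, time stands still between calls to the robot, and variables do not carry over. Pictures are saved under pics/ and viewed, at most 10 in all, crops included, and the job is handed in when it is done.

```bash
mkdir -p pics
cat > h.py <<'E'
import numpy as np, cv2
from workcell import sensors, viewer, arm
def w(c,p):
    R=cv2.Rodrigues(np.array(c["rvec"],float))[0]; return R.T@(np.array(p,float).ravel()-np.array(c["tvec"],float).ravel())
def ray(c,u,v,z):
    R=cv2.Rodrigues(np.array(c["rvec"],float))[0]; t=np.array(c["tvec"],float).ravel()
    d=R.T@(np.linalg.inv(c["mtx"])@[u,v,1]); o=-R.T@t; return o+d*(z-o[2])/d[2]
def proj(c,p):
    return cv2.projectPoints(np.array([p],float),np.array(c["rvec"],float),np.array(c["tvec"],float),np.array(c["mtx"],float),None)[0].ravel()
E
python3 - <<'E'
from h import *
s=sensors.state();print(s)
for n in("scene","top"):
    c=viewer.capture(n);cv2.imwrite(f"pics/{n}0.png",c["pixels"])
    for k in("tray_bar","stand","tub","cradle","jar","jar_mouth","cap","fit0","spray","soap","mug","roll","wrench","bar"):
        for d in viewer.recognise(k,n)[:5]:
            p=w(c,d["position"]);print(n,k,round(d["confidence"],2),p.round(),proj(c,p).round())
E
```

```text
{'time': 0.0, 'q': array([ 1.10577965,  0.41185974, -0.01271336,  1.59703548,  0.00563714,
        1.13432631, -0.08216891]), 'qvel': array([ 0.00093626, -0.00010476, -0.001452  , -0.00012433,  0.00190939,
       -0.00188088, -0.00041569]), 'tau': array([-3.59757150e-04, -5.87952948e+01,  6.42234720e-01, -2.91059893e+01,
       -5.36660955e-02,  1.85172708e-02,  1.85344998e-04]), 'tcp_pos': array([ 241.30513523, -575.98443782,  221.83763171]), 'tool_rot': array([-7.63259312e-04,  9.80374080e-01,  1.97144688e-01, -2.28114935e-04]), 'wrist_force': array([-0.09349992, -0.11077649, -0.23838512]), 'torque': array([-0.00186122, -0.02496838,  0.04230943]), 'grip_force': 0.0, 'gripper_width': 0.9971808648018252}
scene tray_bar 0.92 [541. 224.  84.] [382. 223.]
scene stand 0.83 [628. 231.  29.] [369. 253.]
scene stand 0.18 [692. 226.   7.] [357. 271.]
scene tub 0.69 [692. 224.  10.] [357. 270.]
scene tub 0.52 [538. 227.  87.] [383. 222.]
scene cradle 0.64 [ 660. -209.   14.] [253. 201.]
scene jar 0.75 [ 644. -219.   69.] [251. 188.]
scene jar 0.47 [357. 522.  57.] [489. 228.]
scene jar_mouth 
[... 1235 characters left out ...]
top cap 0.48 [ 605. -226.   80.] [389. 200.]
top cap 0.44 [ 614. -348.   25.] [419. 204.]
top cap 0.41 [543. 458. 157.] [194. 194.]
top fit0 0.74 [ 559. -460.  102.] [456. 218.]
top fit0 0.71 [581.   3.  24.] [326. 204.]
top fit0 0.54 [521. 208. 108.] [267. 210.]
top fit0 0.51 [573. 257. 102.] [256. 195.]
top fit0 0.49 [524. 245. 107.] [257. 208.]
top spray 0.62 [543. 460. 158.] [193. 194.]
top soap 0.36 [544. 231.  92.] [262. 204.]
top mug 0.73 [368. 532.  51.] [175. 246.]
top mug 0.56 [615. 223.  27.] [269. 190.]
top roll 0.57 [ 378. -536.   95.] [476. 271.]
top wrench 0.5 [786.   5.   6.] [331. 155.]
top wrench 0.38 [ 626. -245.  121.] [397. 192.]
top bar 0.74 [584.   4.  25.] [326. 203.]
```

Run:
```python
import cv2,numpy as np
a=cv2.imread("pics/scene0.png")[110:310,180:420];b=cv2.imread("pics/top0.png")[130:270,225:435]
cv2.imwrite("pics/sc1.png",cv2.resize(a,None,fx=3,fy=3,interpolation=2)[:600]);cv2.imwrite("pics/tc1.png",cv2.resize(b,None,fx=3.8,fy=3.8,interpolation=2))
```

```text
(no output)
```

View pics/sc1.png

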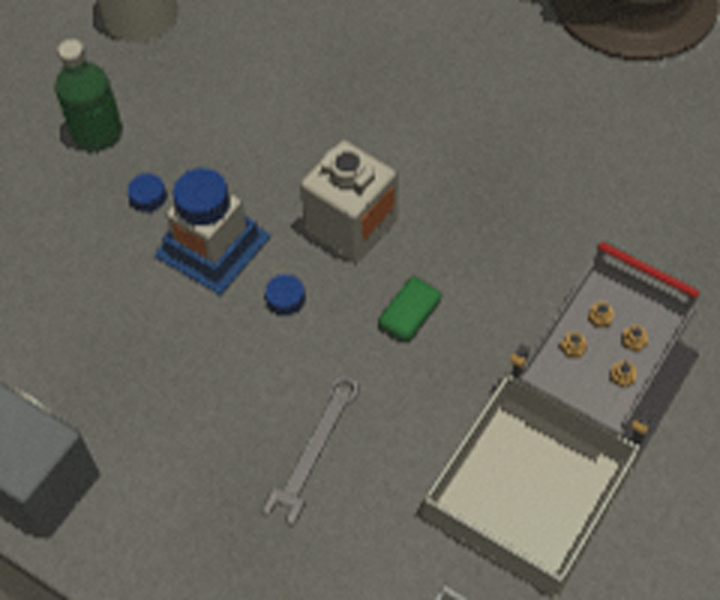

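View pics/tc1.png

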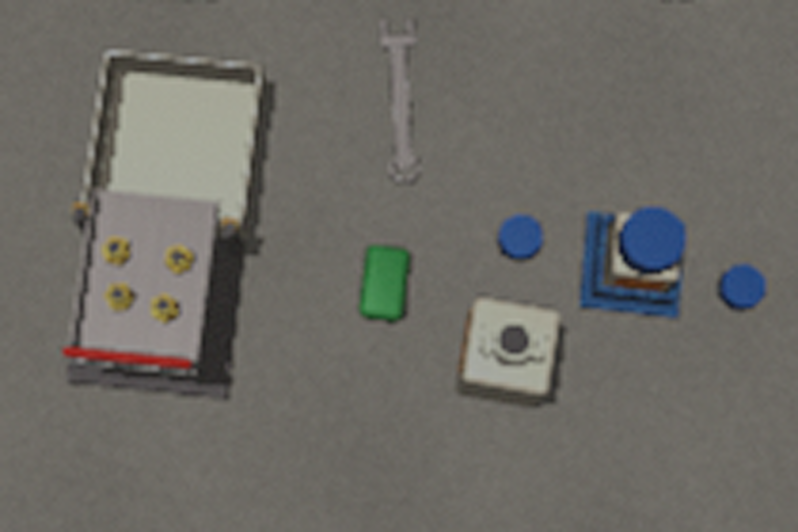

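The pictures show the red bar at top crop (65..190, 352–362) on the tray with four fittings. Cap candidates are scene (247,174), (229,173) and (275,208). The first is the largest, sits on the jar in the blue cradle, and is the one meant. The open white box at scene (297,175) is a larger look-alike jar.

Run:
```python
from h import *
for n in("top","scene"):
    c=viewer.capture(n);im=c["pixels"]
    h=cv2.cvtColor(im,cv2.COLOR_BGR2HSV)
    m=((h[...,0]<6)|(h[...,0]>174))&(h[...,1]>150)&(h[...,2]>70)
    k,l,st,ce=cv2.connectedComponentsWithStats(m.astype(np.uint8))
    q=proj(c,[480,228,130])
    for i in range(1,k):
        if st[i,4]>25 and np.hypot(*(ce[i]-q))<60:
            ys,xs=np.where(l==i); P=np.array([ray(c,u,v,133) for u,v in zip(xs,ys)])[:,:2]
            mu=P.mean(0);e,V=np.linalg.eigh(np.cov((P-mu).T));a=(P-mu)@V[:,1]
            print(n,st[i],"mid",mu+V[:,1]*(a.max()+a.min())/2,"dir",V[:,1],"len",np.ptp(a))
    m=(h[...,0]>100)&(h[...,0]<125)&(h[...,1]>120)
    k,l,st,ce=cv2.connectedComponentsWithStats(m.astype(np.uint8))
    for i in range(1,k):
        if st[i,4]>25: print(n,"blue",st[i],ce[i].round(1), ray(c,*ce[i],118).round(), ray(c,*ce[i],20).round())
    for nm in("cap","cradle","tub","stand"):
      for d in viewer.cut_out(nm,n)[:3]:
        mm=d["pixels"];ys,xs=np.where(mm);
        z={"cap":118,"cradle":36,"tub":50,"stand":50}[nm]
        P=np.array([ray(c,u,v,z)[:2] for u,v in zip(xs,ys)],np.float32)
        r=cv2.minAreaRect(P);print(n,nm,round(d["confidence"],2),len(xs),np.round(r[0]),np.round(r[1]),round(r[2],1),"px",xs.mean().round(),ys.mean().round())
```

```text
top [242 221  33   6  72] mid [465.43407774 229.07915289] dir [0.01175637 0.99993089] len 111.54502576935644
top blue [243  81  15  30 312] [250.3  93.7] [959. 327. 118.] [1010.  353.   20.]
top blue [388 185  17  16 225] [396.1 192.7] [ 625. -242.  118.] [ 651. -259.   20.]
top blue [357 187  10  11  97] [361.5 192.1] [ 616. -119.  118.] [ 641. -127.   20.]
top blue [378 186  26  27 220] [386.7 203.1] [ 584. -211.  118.] [ 607. -226.   20.]
top blue [415 200  11  11 101] [419.8 205.1] [ 588. -328.  118.] [ 611. -351.   20.]
top blue [   0  310   23   81 1003] [  8.5 343.1] [  3. 985. 118.] [ -17. 1060.   20.]
top cap 0.65 263 [ 628. -243.] [67. 61.] 3.2 px 397.0 192.0
top cap 0.56 97 [ 617. -120.] [38. 36.] 49.0 px 362.0 192.0
top cap 0.46 87 [ 590. -328.] [33. 36.] 5.4 px 420.0 205.0
top cradle 0.82 280 [ 622. -240.] [98. 98.] 88.9 px 388.0 203.0
top cradle 0.37 50 [584. 210.] [27. 26.] 7.1 px 272.0 197.0
top tub 0.87 1649 [702. 225.] [168. 178.] 89.1 px 272.0 163.0
top stand 0.74 3681 [620. 226.] [175. 341.] 89.9 px 269.0 187.0
top stand 0.2 227 [761.   3.] [162.  31.] 6.7 px 331.
[... 380 characters left out ...]
scene blue [232 186  38  22 147] [251.8 197.8] [ 697. -169.  118.] [ 654. -217.   20.]
scene blue [269 202  12  11 108] [274.4 207. ] [687. -88. 118.] [ 643. -128.   20.]
scene blue [329 328  32  41 661] [344.5 348.1] [947. 318. 118.] [924. 311.  20.]
scene cap 0.62 60 [539. 253.] [29. 22.] 26.8 px 392.0 222.0
scene cap 0.52 281 [ 631. -238.] [72. 60.] 37.4 px 247.0 175.0
scene cradle 0.63 409 [ 640. -233.] [106. 104.] 89.4 px 250.0 195.0
scene tub 0.68 3046 [707. 228.] [166. 190.] 89.2 px 357.0 271.0
scene stand 0.9 5287 [603. 227.] [169. 397.] 89.4 px 369.0 251.0
scene stand 0.67 294 [ 635. -237.] [88. 87.] 42.4 px 250.0 187.0
scene stand 0.3 770 [520. 475.] [ 62. 160.] 85.3 px 456.0 261.0
```

```bash
python3 -m crank '[[[2.6,4.74,0],0.0685,1],[[2.6,4.74,0],0.0685,1],[[2.6,4.74,0],0.0685,1],[[2.6,4.74,0],0.0685,1],[[2.6,4.74,0],0.0685,1],[[2.6,4.74,0],0.0685,1],[[2.6,4.74,0],0.0685,1],[[2.6,4.74,0],0.0685,1],[[0.2,4.74,0],0.0685,1],[[0.2,4.74,0],0.0685,1],[[0.2,4.74,0],0.0685,1],[[0.2,4.74,0],0.0685,1],[[0.2,4.74,0],0.0685,1],[[0.2,4.74,0],0.0685,1],[[0.2,4.74,0],0.0685,1],[[0.2,4.74,0],0.0685,1],[[0.2,4.74,0],0.0685,1],[[0,0,0],0,1],[[0,0,0],0,1]]'
cat >> h.py <<'E'
from scipy.spatial.transform import Rotation as Ro
def yang(s):
    q=s["tool_rot"];y=Ro.from_quat([q[1],q[2],q[3],q[0]]).apply([0,1,0]);return np.arctan2(y[1],y[0])
def wcap(name):
    s=sensors.state();c=viewer.capture("wrist");q=s["tool_rot"];R=Ro.from_quat([q[1],q[2],q[3],q[0]]).as_matrix()
    T=np.eye(4);T[:3,:3]=R;T[:3,3]=s["tcp_pos"];c["W"]=T@c["tool_from_camera"];cv2.imwrite(name,c["pixels"]);return s,c
def wray(c,u,v,z):
    K=c["mtx"];a=np.array([(u-K[0,2])/K[0,0],(v-K[1,2])/K[1,1]]);r=np.hypot(*a)+1e-9
    d=c["W"][:3,:3]@np.r_[a/r*np.sin(r),np.cos(r)];o=c["W"][:3,3];return o+d*(z-o[2])/d[2]
E
python3 - <<'E'
from h import *
s,c=wcap("pics/w1.png");print(s["time"],s["tcp_pos"],yang(s),s["q"])
h=cv2.cvtColor(c["pixels"],cv2.COLOR_BGR2HSV)
m=((h[...,0]<6)|(h[...,0]>174))&(h[...,1]>150)&(h[...,2]>70)
k,l,st,ce=cv2.connectedComponentsWithStats(m.astype(np.uint8))
for i in range(1,k):
    if st[i,4]>60:
        ys,xs=np.where(l==i); P=np.array([wray(c,u,v,132) for u,v in zip(xs,ys)])[:,:2]
        mu=P.mean(0);e,V=np.linalg.eigh(np.cov((P-mu).T));a=(P-mu)@V[:,1]
        print(st[i],"mid",mu+V[:,1]*(a.max()+a.min())/2,"dir",V[:,1],"len",np.ptp(a))
E
```

```text
time: 4.38
tcp_pos: [467.5, 228.6, 222.4]
tool_rot: [0.0, 0.711, 0.704, -0.0]
wrist_force: [0.5, -0.7, -0.9]
gripper_width: 1.002
grip_force: 0.0
4.375 [467.50447837 228.63855261 222.41322914] -0.010054458633458725 [ 0.01421564  0.31067109 -0.68952916  1.81284903  0.22076835  1.09675351
 -0.76365638]
[ 310  133   12  129 1394] mid [466.61274077 229.2585722 ] dir [0.00313489 0.99999509] len 117.45196109323574
```

View pics/w1.png

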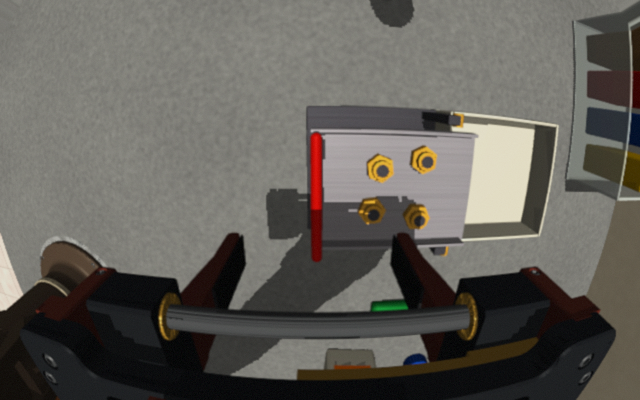

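The wrist view shows the red bar at (316,195), the four fittings on the tray, and the tub to the right. The bar is at (467,229), which agrees with the earlier fix.

```bash
python3 -m crank '[[[-0.1,0,-2],0,1],[[0,0,-2],0,0.5],[[0,0,-2],0,0],[[0,0,-2],0,0],[[0,0,-1.6],0,0],[[0,0,-0.9],0,-0.2],[[0,0,0],0,-1],[[0,0,0],0,-1],[[0,0,0],0,-1],[[0,0,0],0,-1],[[0,0,0],0,-1],[[0,0,0],0,-1]]'
python3 - <<'E'
import numpy as np
r=151.8;a0=np.arctan2(45,145)
p=lambda t:np.array([-r*np.cos(a0+t),r*np.sin(a0+t)])
T=np.r_[np.linspace(0,1.15,24)]
for a,b in zip(T,T[1:]):print(((p(b)-p(a))/10).round(2).tolist(),end=' ')
E
```

```text
time: 5.92
tcp_pos: [466.2, 229.6, 118.1]
tool_rot: [0.0, 0.71, 0.704, -0.0]
wrist_force: [-4.3, 0.6, 6.5]
gripper_width: 0.106
grip_force: 30.0
[0.24, 0.72] [0.28, 0.71] [0.31, 0.69] [0.35, 0.67] [0.38, 0.66] [0.41, 0.64] [0.44, 0.62] [0.47, 0.59] [0.5, 0.57] [0.53, 0.54] [0.56, 0.51] [0.58, 0.49] [0.61, 0.46] [0.63, 0.43] [0.65, 0.39] [0.67, 0.36] [0.69, 0.33] [0.7, 0.29] [0.71, 0.26] [0.73, 0.22] [0.74, 0.18] [0.74, 0.15] [0.75, 0.11]
```

```bash
python3 -m crank '[[[0.24,0,0.72],0,-1],[[0.28,0,0.71],0,-1],[[0.31,0,0.69],0,-1],[[0.35,0,0.67],0,-1],[[0.38,0,0.66],0,-1],[[0.41,0,0.64],0,-1],[[0.44,0,0.62],0,-1],[[0.47,0,0.59],0,-1],[[0.5,0,0.57],0,-1],[[0.53,0,0.54],0,-1],[[0,0,0],0,-1]]'
```

```text
time: 7.3
tcp_pos: [504.0, 229.3, 182.8]
tool_rot: [-0.001, 0.71, 0.704, -0.001]
wrist_force: [-11.9, -0.7, 8.6]
gripper_width: 0.105
grip_force: 30.0
```

```bash
python3 -m crank '[[[0.56,0,0.51],0,-1],[[0.58,0,0.49],0,-1],[[0.61,0,0.46],0,-1],[[0.63,0,0.43],0,-1],[[0.65,0,0.39],0,-1],[[0.67,0,0.36],0,-1],[[0.69,0,0.33],0,-1],[[0.7,0,0.29],0,-1],[[0.71,0,0.26],0,-1],[[0.73,0,0.22],0,-1],[[0.74,0,0.18],0,-1],[[0.74,0,0.15],0,-1],[[0,0,0],0,-1],[[0,0,0],0,-1],[[0,0,0],0,-1],[[0,0,0],0,-1]]'
python3 - <<'E'
from h import *
ims=[]
for n in("scene","top"):
    c=viewer.capture(n);print(n,[(round(d["confidence"],2),w(c,d["position"]).round()) for d in viewer.recognise("fit0",n)])
    q=proj(c,[650,228,60]).astype(int);ims.append(cv2.resize(c["pixels"][q[1]-55:q[1]+55,q[0]-55:q[0]+55],(400,400),interpolation=2))
cv2.imwrite("pics/tip.png",np.hstack(ims))
E
```

```text
time: 9.3
tcp_pos: [586.8, 228.7, 223.4]
tool_rot: [0.001, 0.711, 0.703, 0.001]
wrist_force: [-2.4, -2.2, 5.7]
gripper_width: 0.106
grip_force: 30.0
scene [(0.54, array([690., 249.,  27.]))]
top []
```

View pics/tip.png

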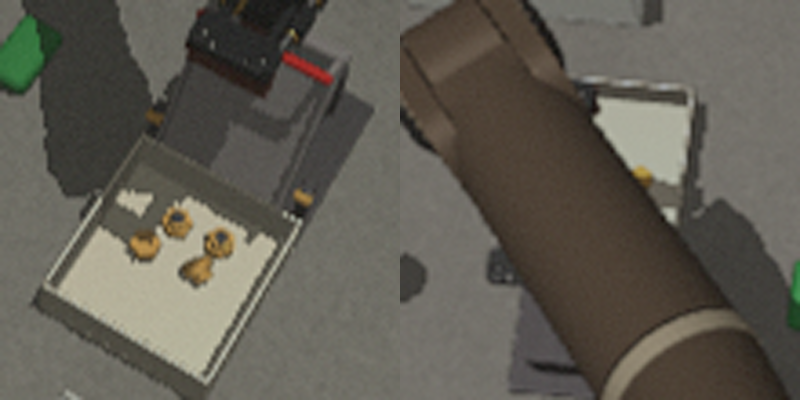

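The left (scene) half of the picture shows all four fittings inside the white tub, at crop (145–220, 220–270), and the tilted tray is empty. I'll bring the tray back level.

```bash
python3 -m crank '[[[-1.48,0,-0.33],0,-1],[[-1.44,0,-0.48],0,-1],[[-1.39,0,-0.62],0,-1],[[-1.32,0,-0.75],0,-1],[[-1.24,0,-0.89],0,-1],[[-1.14,0,-1.0],0,-1],[[-1.03,0,-1.11],0,-1],[[-0.91,0,-1.21],0,-1],[[-0.79,0,-1.3],0,-1],[[-0.35,0,-0.67],0,-1],[[-0.31,0,-0.69],0,-1],[[-0.28,0,-0.71],0,-1],[[-0.24,0,-0.72],0,-1],[[0,0,0],0,-1],[[0,0,0],0,-1]]'
```

```text
time: 11.38
tcp_pos: [466.4, 229.8, 117.3]
tool_rot: [-0.0, 0.71, 0.704, 0.0]
wrist_force: [0.1, 5.2, -1.5]
gripper_width: 0.104
grip_force: 30.0
```

```bash
python3 -m crank '[[[0,0,0],0,0],[[0,0,0],0,0],[[0,0,0],0,0],[[0,0,2],0,0],[[0,0,4],0,0.5],[[0,0,4.7],0,1],[[1.35,-3.93,0],-0.075,1],[[1.35,-3.93,0],-0.075,1],[[1.35,-3.93,0],-0.075,1],[[1.35,-3.93,0],-0.075,1],[[1.35,-3.93,0],-0.075,1],[[1.35,-3.93,0],-0.075,1],[[1.35,-3.93,0],-0.075,1],[[1.35,-3.93,0],-0.075,1],[[1.35,-3.93,0],-0.075,1],[[1.35,-3.93,0],-0.075,1],[[1.35,-3.93,0],-0.075,1],[[1.35,-3.93,0],-0.075,1],[[0,0,0],0,1],[[0,0,0],0,1]]'
python3 - <<'E'
from h import *
s,c=wcap("pics/w2.png");print(s["time"],s["tcp_pos"],yang(s),s["q"])
h=cv2.cvtColor(c["pixels"],cv2.COLOR_BGR2HSV)
m=(h[...,0]>100)&(h[...,0]<125)&(h[...,1]>120)
k,l,st,ce=cv2.connectedComponentsWithStats(m.astype(np.uint8))
for i in range(1,k):
    if st[i,4]>200:
        ys,xs=np.where(l==i);P=np.array([wray(c,u,v,118)[:2] for u,v in zip(xs,ys)],np.float32)
        print(st[i],ce[i].round(),cv2.minEnclosingCircle(P))
print([(round(d["confidence"],2),(c["W"]@np.r_[np.ravel(d["position"]),1])[:3].round()) for d in viewer.recognise("cap","wrist")])
for d in viewer.cut_out("cap","wrist")[:3]:
    ys,xs=np.where(d["pixels"]);P=np.array([wray(c,u,v,118)[:2] for u,v in zip(xs,ys)],np.float32);print(cv2.minEnclosingCircle(P),P.mean(0),xs.mean(),ys.mean())
t=viewer.capture("top");q=proj(t,[600,228,60]).astype(int)
cv2.imwrite("pics/t2.png",cv2.resize(t["pixels"][q[1]-50:q[1]+50,q[0]-50:q[0]+50],(400,400),interpolation=2))
cv2.imwrite("pics/w2b.png",np.hstack([cv2.imread("pics/t2.png"),cv2.resize(c["pixels"],(400,400))[:400]]))
E
```

```text
time: 13.88
tcp_pos: [628.2, -241.5, 224.2]
tool_rot: [-0.001, 0.946, 0.325, -0.0]
wrist_force: [0.2, -0.1, -0.2]
gripper_width: 0.997
grip_force: 0.0
13.875 [ 628.20984432 -241.52706367  224.22276756] -0.9086624704306335 [ 0.4987207   0.51446172 -0.30693087  1.4480115   0.159212    1.20467564
 -0.7367376 ]
[ 233   89   38   36 1081] [251. 107.] ((657.1419067382812, -145.1322784423828), 16.93000030517578)
[ 266  117  109   71 2153] [318. 151.] ((648.029296875, -228.26156616210938), 48.824466705322266)
[ 288  162   65   67 3363] [320. 195.] ((629.6436157226562, -242.71923828125), 32.10947036743164)
[361 214  34  35 939] [377. 231.] ((636.2247924804688, -308.12921142578125), 18.90276336669922)
[(0.94, array([ 615., -350.,   21.])), (0.71, array([ 647., -127.,   25.])), (0.68, array([ 633., -244.,  122.])), (0.6, array([ 659., -220.,   80.]))]
((657.0774536132812, -145.4867401123047), 17.113239288330078) [ 657.27106 -145.4401 ] 251.40679522497703 106.81267217630854
((629.9370727539062, -242.6172637939453), 32.39529037475586) [ 630.52594 -242.4267 ] 320.1892285298399 195.1117903930131
((635.472412109375, -307.6520080566406), 19.590530395507812) [ 636.0195  -307.30997] 376.7852004110997 230.73175745118192
```

View pics/w2b.png

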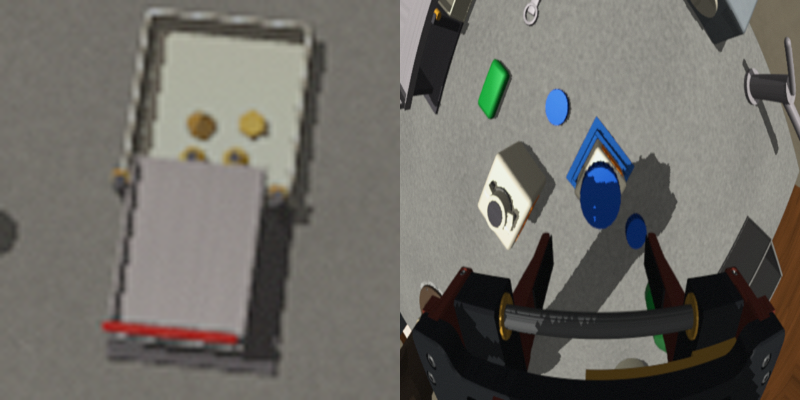

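The left half shows the tray level and empty, with the fittings in the tub. The right half shows the wanted cap, the largest, on the jar in the cradle at wrist pixel (320,195), 62–64 mm wide and located at about (629,-242). The two loose caps are about 36 mm wide.

```bash
python3 -m crank '[[[0.1,-0.1,-2.5],0,1],[[0,0,-2.5],0,1],[[0,0,-2.5],0,1],[[0,0,-2.5],0,1],[[0,0,-2.0],0,1],[[0,0,-1.1],0,1],[[0,0,0],0,1],[[0,0,0],0,-1],[[0,0,0],0,-1],[[0,0,0],0,-1],[[0,0,0],0,-1],[[0,0,0],0,-1],[[0,0,0],0,-1]]'
```

```text
time: 15.7
tcp_pos: [629.9, -243.4, 94.2]
tool_rot: [0.0, 0.946, 0.325, 0.0]
wrist_force: [-2.0, -0.0, 5.6]
gripper_width: 0.682
grip_force: 30.0
```

```bash
python3 -m crank '[[[0,0,0],0.08,-1],[[0,0,0],0.08,-1],[[0,0,0],0.08,-1],[[0,0,0],0.08,-1],[[0,0,0],0.08,-1],[[0,0,0],0.08,-1],[[0,0,0],0.08,-1],[[0,0,0],0.08,-1],[[0,0,0],0,-1]]'; python3 -c "
from h import *
s=sensors.state();print(yang(s),s['torque'],s['q'])"
```

```text
time: 16.82
tcp_pos: [628.9, -242.5, 94.2]
tool_rot: [-0.001, 0.796, 0.606, -0.0]
wrist_force: [-5.4, 2.2, 9.5]
gripper_width: 0.681
grip_force: 30.0
-0.26899385723340025 [ 0.53795419  1.02000345 -0.27640557] [ 0.58722455  0.65798756 -0.44056187  1.56433661  0.31584847  0.99212383
 -0.21607117]
```

```bash
python3 -m crank '[[[0,0,0],0.08,-1],[[0,0,0],0.08,-1],[[0,0,0],0.08,-1],[[0,0,0],0.08,-1],[[0,0,0],0.08,-1],[[0,0,0],0.08,-1],[[0,0,0],0.02,-1]]'; python3 -c "
from h import *
s=sensors.state();print(yang(s),s['torque'])"
```

```text
time: 17.7
tcp_pos: [627.8, -242.5, 94.2]
tool_rot: [-0.002, 0.621, 0.784, -0.001]
wrist_force: [-8.3, 2.8, 11.5]
gripper_width: 0.68
grip_force: 30.0
0.2308729011998362 [ 0.60955353  1.88202729 -0.52607132]
```

```bash
python3 -m crank '[[[0,0,0],0.04,-1],[[0,0,0.1],0,-1],[[0,0,0.2],0,-1],[[0,0,0.1],0,-1],[[0,0,0],0,-1]]'; python3 -c "
from h import *
s=sensors.state();print(yang(s),s['torque'])"
```

```text
time: 18.32
tcp_pos: [628.3, -242.9, 96.1]
tool_rot: [-0.002, 0.605, 0.796, -0.0]
wrist_force: [-2.8, 0.7, -11.2]
gripper_width: 0.679
grip_force: 30.0
0.2703943103282731 [ 0.40231075  0.57402416 -0.38784917]
```

```bash
python3 -m crank '[[[0,0,-0.2],0,-1],[[0,0,-0.1],0,-1],[[0,0,0],0.03,-1],[[0,0,0],0.03,-1],[[0,0,0],0,-1]]'; python3 -c "
from h import *
s=sensors.state();print(yang(s),s['torque'])"
```

```text
time: 18.95
tcp_pos: [628.9, -242.8, 95.7]
tool_rot: [-0.001, 0.581, 0.814, -0.0]
wrist_force: [-7.4, 3.1, 2.4]
gripper_width: 0.684
grip_force: 30.0
0.3307772022781144 [ 0.68950498  1.81659105 -0.36040355]
```

```bash
python3 -m crank '[[[0,0,0.1],0,-1],[[0,0,0.1],0,-1],[[0,0,0],0,-1],[[0,0,0],0,-1]]';python3 -m crank '[[[0,0,0.2],0,-1],[[0,0,0],0,-1],[[0,0,0],0,-1]]'; python3 -c "
from h import *
s=sensors.state();print(yang(s),s['torque'])"
```

```text
time: 19.45
tcp_pos: [628.8, -242.8, 96.2]
tool_rot: [-0.001, 0.581, 0.814, -0.0]
wrist_force: [-5.4, 3.6, -7.2]
gripper_width: 0.683
grip_force: 30.0
time: 19.82
tcp_pos: [629.5, -242.9, 98.9]
tool_rot: [-0.0, 0.581, 0.814, 0.0]
wrist_force: [-4.6, 3.4, -6.1]
gripper_width: 0.684
grip_force: 30.0
0.3309029532638869 [ 0.71104272  1.07467504 -0.17676878]
```

```bash
python3 -m crank '[[[0,0,-0.2],0,-1],[[0,0,-0.2],0,-1],[[0,0,0],0,-1],[[0,0,0],0,-1]]'; python3 -m crank '[[[0,0,0],0.04,-1],[[0,0,0],0.04,-1]]'; python3 -c "
from h import *
s=sensors.state();print(yang(s),s['torque'])"; python3 -m crank '[[[0,0,0],0.04,-1],[[0,0,0],0.04,-1]]'; python3 -c "
from h import *
s=sensors.state();print(yang(s),s['torque'],s['q'])"
```

```text
time: 20.32
tcp_pos: [629.6, -242.7, 96.8]
tool_rot: [0.0, 0.581, 0.814, -0.0]
wrist_force: [-10.2, 4.1, 5.8]
gripper_width: 0.687
grip_force: 30.0
time: 20.58
tcp_pos: [629.5, -242.8, 96.8]
tool_rot: [0.0, 0.548, 0.837, -0.0]
wrist_force: [-11.2, 4.9, 6.6]
gripper_width: 0.682
grip_force: 30.0
0.4117575152399213 [ 0.8005586   2.27370183 -0.50148065]
time: 20.82
tcp_pos: [629.4, -242.9, 96.8]
tool_rot: [0.0, 0.514, 0.858, -0.0]
wrist_force: [-11.5, 3.6, 7.6]
gripper_width: 0.682
grip_force: 30.0
0.491020109468504 [ 0.77018048  2.45021158 -1.01948078] [ 0.69623238  0.69603093 -0.61806543  1.55397108  0.44705128  1.03631027
  0.44822235]
```

```bash
python3 -m crank '[[[-0.1,0.05,0],-0.06,-1],[[0,0,0.1],0,-1],[[0,0,0.1],0,-1],[[0,0,0],0,-1],[[0,0,0],0,-1]]';python3 -m crank '[[[0,0,0.2],0,-1],[[0,0,0],0,-1],[[0,0,0],0,-1]]'; python3 -c "
from h import *
s=sensors.state();print(yang(s),s['torque'])"
```

```text
time: 21.45
tcp_pos: [629.2, -242.8, 97.5]
tool_rot: [0.001, 0.54, 0.842, 0.0]
wrist_force: [-3.7, 2.1, 0.7]
gripper_width: 0.685
grip_force: 30.0
time: 21.82
tcp_pos: [628.8, -242.9, 98.8]
tool_rot: [0.0, 0.54, 0.842, 0.0]
wrist_force: [-2.7, 0.7, -0.8]
gripper_width: 0.684
grip_force: 30.0
0.43045213477087385 [ 0.14629423  0.44855801 -0.06408582]
```

The force while lifting is now near zero, so the thread has let go. Lifting straight up.

```bash
python3 -m crank '[[[0,0,0.3],0,-1],[[0,0,0.4],0,-1],[[0,0,0.4],0,-1],[[0,0,0],0,-1]]';python3 -m crank '[[[0,0,0.6],0,-1],[[0,0,0.6],0,-1],[[0,0,0.6],0,-1],[[0,0,0.6],0,-1],[[0,0,0.5],0,-1],[[0,0,0.3],0,-1],[[0,0,0],0,-1],[[0,0,0],0,-1],[[0,0,0],0,-1]]'
python3 - <<'E'
from h import *
c=viewer.capture("scene");q=proj(c,[629,-242,90]).astype(int);a=cv2.resize(c["pixels"][q[1]-35:q[1]+35,q[0]-35:q[0]+35],(400,400),interpolation=2)
s,d=wcap("pics/w3.png");cv2.imwrite("pics/fin.png",np.hstack([a,cv2.resize(d["pixels"][100:300,220:420],(400,400))]))
for z in(88,106,133):print(z,(proj(c,[629,-242,z])-q+35)*400/70)
print([(round(e["confidence"],2),w(c,e["position"]).round()) for k in("cap","jar") for e in viewer.recognise(k,"scene")])
E
```

```text
time: 22.32
tcp_pos: [629.1, -242.9, 110.4]
tool_rot: [0.001, 0.54, 0.842, 0.0]
wrist_force: [0.5, -0.7, -0.2]
gripper_width: 0.684
grip_force: 30.0
time: 23.45
tcp_pos: [628.4, -242.7, 141.4]
tool_rot: [-0.0, 0.54, 0.842, -0.0]
wrist_force: [-0.7, -0.2, -0.7]
gripper_width: 0.68
grip_force: 30.0
88 [203.78326707 203.07072983]
106 [199.76102458 185.64947181]
133 [193.56966438 158.83326578]
[(0.61, array([ 626., -344.,   24.])), (0.59, array([ 647., -125.,   19.])), (0.5, array([ 626., -222.,  161.])), (0.61, array([ 533., -109.,   97.])), (0.57, array([ 641., -225.,   83.]))]
```

View pics/fin.png

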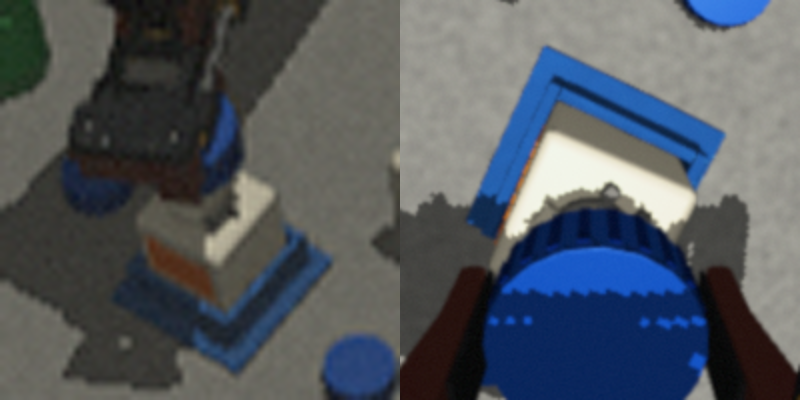

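The picture shows the cap held upright above the jar's neck at left crop (215,150), about 26 mm above the mouth. The jar is seated in its cradle, and the wrist force is near zero.

```bash
python3 -c "
from workcell import arm
print(arm.hand_in())"
```

```text
the job is handed in; nothing more can be done
None
```

I handed the job in at about 24 s with all four fittings in the tub, the tray back level, and the cap held upright about 26 mm above the mouth of the seated jar; two early pulls before the thread let go probably lifted the jar 2–3 mm, and I set it back down each time.

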